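Clear, shut and fasten the sloping tea cabinet

TASK

The tall steel tin stands too far forward in the tea cabinet, so the sloping glass door cannot be shut: stand it upright at the back, in the gap behind the open doorway, without shifting the things that already stand there. Then pinch the two spring buttons of the door's catch together, slide the door (to the robot's right) until it is fully shut, let the catch snap home, and turn the brass fastener lever over its ramp until it drops into its notch.

Things in the scene. Friction and masses are not known exactly. Their poses are not given: they have to be found in the camera images.
- cabinet: Fixed low wooden cabinet let into a surround of green tiles, 750 mm wide (y), 290 deep (x). Origin: table level, middle; x points from the robot's side to the back, y left across the cabinet, z up. Inside: floor 12 mm above the origin, x from -113 to 122 (back wall, 205 high), side walls at y -270 and 270. A sloping front frame (front) covers it.
- front: Sloping front frame, 30 degrees from level: x up the slope, y left along the cabinet, z square out of it. Origin: middle of its lower edge, at cabinet x -140, z 85 mm. z = 0 is the outer face of frame and door (flush); frame 28 mm thick. Rails at x 0-20 and 300-320, jambs at |y| 270-315. Left half (y > -12): fixed glass with a post, at z -15 or deeper. Right half: doorway.
- door (a joint): Opening in m of the wood-framed sliding glass door, 0 = shut, grows to the left (+y) up to 0.25. Door: 280 mm wide (y), x 28 to 292, z -14 to 0 of front; leading (right) edge at y = -270 mm + opening. Things inside must stay under its underside, z = -14. Slides with 2 N, but both spring bolts catch in notched strips every 20 mm of travel, so pinch both buttons all the while.
- catch_grip (a point): Middle of the pinch catch on the door's leading stile: 24 mm from the leading edge, x 100 mm of front, 11 mm above the door's face; moves with the door. A steel block 28 mm (along the slope) x 32 (y) x 20 high with a black button on its upper and its lower side; buttons are 28 mm wide (y), 2 to 20 mm above the face, and measure 50 mm over both along the slope.
- catch_upper (a joint): Upper button of the catch, pressed down the slope: 0 = out, 0.010 m = fully in; spring 3 N rising to 5.5 N. Its bolt is free of the strip when pressed 5 mm. Between notches the bolt rests on a tooth, so the button can stand 5 mm in.
- catch_lower (a joint): Lower button of the catch, pressed up the slope: 0 = out, 0.010 m = fully in; otherwise like the upper one.
- fastener (a joint): Angle (rad) of the brass lever on the right jamb about the slope's outward normal, counter-clockwise seen from outside: 0 points up the slope, 1.571 points left across the shut door's stile (fastened). Range -0.6 to 1.8, friction 0.03 N m. Above 0.5 it would stop the door from shutting.
- fastener_lift (a joint): Rise (m) of the lever out along its spindle: 0 = down, at most 0.016; 2.6 N spring and its weight press it down. With the door shut, the lever's pin meets the ramp at about 0.75 rad, is lifted 8 mm by 1.25 rad and from 1.45 rad on drops back down into the pocket.
- keeper_pocket (a point): Bottom of the pocket in the brass keeper on the door's leading stile (20 mm from the edge), at the door's face; moves with the door. The pocket is 17 mm long between the ramp (10 mm high, up the slope from it) and an end stop 12 mm high (down the slope). The lever's pin, 10 mm thick, 46 mm from the spindle, drops into it.
- lever_pivot (a point): On the fastener's spindle axis (right jamb, x 205, y -296 mm of front), 18 mm above the frame's face: half-way up the lever's bar, which is 12 mm wide and reaches from 15 to 21 mm above the face while down.
- lever_knob (a point): Middle of the lever's knob: a round post 16 mm across, 70 mm from the spindle, square to the slope, reaching from the bar's top (21 mm) to 45 mm above the frame's face; this point is 33 mm above the face while the lever is down. Moves with the lever.
- tin_tall: The tall closed steel tin: body 56 mm across, 118 high; lid 58 across up to 127; knob 18 across up to 145; 0.25 to 0.5 kg. Origin: centre of its underside; z up along it. The lid is pressed on tight.
- tin_tall_top (a point): Top of the tall tin's knob, 145 mm above its underside on its axis.
- tin_wide: Low wide steel tin with lid, 72 mm across, 64 mm high with its knob. Origin: centre of its underside. Leave it alone.
- tin_small: Low small steel tin with lid, 60 mm across, 58 mm high with its knob. Origin: centre of its underside. Leave it alone.
- cruet: Small glass cruet with stopper, 50 mm across up to 45 mm, neck 18 to 24 across, 104 high. Origin: centre of its underside. Leave it alone. Of cruet and two low tins, one stands at the back by the right wall, one at the back some 17 cm further left, one behind the fixed pane; which is where changes. The tall tin fits in the gap between the first two.
- scoop: Plastic scoop lying on the cabinet floor behind the fixed pane, 160 mm long, 55 wide, 29 high. Origin: underside, near the bowl's closed end. Leave it alone.
Mind the look-alikes: they are no part of the job. Leave any black or red look-alike of the tin_tall alone.

How it is judged:
On the way, in this order (a step that is already met when the one before it is completed fails the run):
1. the tall tin stands upright at the back of the right half, clear of the door's path, and has been let go (z of tin_tall_top in the frame of front below -0.014 m and z of tin_tall in the frame of cabinet below 0.016 m and angle between tin_tall's own z axis and vertical below 0.08 rad and contact force between the fingers and tin_tall below 0.05 N and y of tin_tall in the frame of cabinet below 0 m), for 0.2 s.
2. the door is fully shut and both bolts of the catch have snapped out (value of joint door below 0.004 m and value of joint each of catch_upper, catch_lower below 0.002 m), for 0.2 s.
3. the lever rides up on the ramp (value of joint fastener_lift above 0.005 m and value of joint fastener above 0.9 rad and value of joint door below 0.004 m).
At the end, for the whole second after the job is handed in: Lever across the stile (1.44 to 1.70 rad) and dropped into its notch (lift under 2 mm); door shut within 4 mm, both buttons within 2 mm of fully out; tall tin upright (within 0.08 rad), at rest on the cabinet floor in the right half, its top under the door (all of step 2 and value of joint fastener between 1.44 and 1.7 rad and value of joint fastener_lift below 0.002 m and z of tin_tall_top in the frame of front below -0.014 m and angle between tin_tall's own z axis and vertical below 0.08 rad and z of tin_tall in the frame of cabinet below 0.016 m and linear speed of tin_tall below 0.02 m/s and y of tin_tall in the frame of cabinet below 0 m); the robot touches nothing.
It fails at once if the wide tin is shifted by more than 20 mm (distance of tin_wide from where it was at the start of the episode above 0.02 m).
It fails at once if the small tin is shifted by more than 20 mm (distance of tin_small from where it was at the start of the episode above 0.02 m).
It fails at once if the cruet is shifted by more than 20 mm or tipped (distance of cruet from where it was at the start of the episode above 0.02 m or angle between cruet's own z axis and vertical above 0.3 rad).
It fails at once if the scoop is shifted by more than 20 mm (distance of scoop from where it was at the start of the episode above 0.02 m).
It fails at once if the tall tin is tipped over (angle between tin_tall's own z axis and vertical above 0.6 rad).
It also fails if it takes over 66 s, if anything falls off the work surface, if the arm or the gripper's body presses on something with over 40 N, if the wrist force passes 120 N, or if a joint passes its speed limit or range.

ROBOT

A 7-joint arm with a two-finger parallel gripper is mounted at the origin on the work surface. World frame = base frame: x ahead of the robot, y to its left, z up, the work surface at z = 0. Lengths are in m, angles in rad, forces in N, time in s.
With the tool pointing down it reaches from about 0.35 to 0.9 m from the base axis. Payload 8.1 kg.
Tool frame: the origin (TCP) lies at the centre of the arm's flange, where the gripper is bolted on; the fingertips stand 178 mm ahead of it and the grasp point (between the pads) lies 159 mm ahead of it; z points along the fingers, y is the direction in which the jaws open and shut (so a half turn about z gives the same grasp; the last joint's range is limited). The gripper opens to 92 mm and grips with 3 to 60 N. Pads are 19 mm wide; open, the fingers measure 130 mm over their backs; the gripper's body (75 mm by 190 mm) begins 47 mm behind the grasp point.
Start: joints at [1.247, 0.434, 0.025, 1.573, -0.012, 1.134, -0.075], TCP at [0.137, -0.61, 0.405] pointing down, gripper open.
Joint ranges: [-2.62, 2.62], [-0.44, 2.09], [-1.27, 1.32], [0.08, 2.57], [-1.32, 4.46], [0.12, 2], [-2.74, 2.74]. Speed limits (rad/s): [2.22, 2.22, 3.01, 3.01, 3.14, 3.14, 3.14].

INTERFACE

Orientations are given as a rotation vector (axis times angle).
In Python, from cell import arm, get_image, camera_model gives the robot as it stands. The module is installed in compiled form; this text tells all that it offers.
- The arm moves only by the shell command python3 -m pendant 'ROWS' [FORCE]. ROWS is JSON, a list that holds one entry, the list of rows, each a list of 7 numbers: the shift along the tool's x, y, z in mm, then the turn, a rotation vector about the tool's x, y, z in rad, then the closure, from -1 (fully open) to 1 (shut). In form: [[[x, y, z, rx, ry, rz, hand], ...]]. A call has 1 to 20 rows; each row is the pose to reach, as a shift and turn from the pose commanded when the call began, along the tool's axes at that moment; what a row does not reach only later rows make up. A row lasts 1/8 s, in which the tool goes at most 62.5 mm and 10.7 degrees, less where a joint would pass 70% of its speed; a pose out of reach is approached as far as the arm can. A call with a gripper value outside its range is refused whole. The fingers move at their own pace and stop on an object; FORCE is the grip in N (left out, the last holds). Time passes only in rows, so rows that repeat a pose let the fingers close. It gives the time, the measured TCP pose, the force and the opening at its end, in the units of the state.
- arm.observe(): the state, without advancing time (a new reading comes with each control period).
- get_image(name): name is "scene" or "top" or "wrist"; returns the picture (420x560x3 uint8, red, green, blue); there is no depth.
- camera_model(name): a dict with "fx", "fy", "cx", "cy" (pixels), "position" and "orientation" of the camera in the world; the wrist camera has in their place "T_tool_cam" (4x4, takes a point from camera to tool coordinates, whose origin is the TCP and whose axes are the flange's). Camera axes: x right, y down, z forward; pixel columns grow to the right and rows downward; lengths in m; the calibration is good to about 2 mm. A picture is of the moment at which its call begins: read the wrist's pose just before it. camera_model takes no time and is no camera call.
- arm.sign_off(): hands the job in, once; it reports no verdict.
The state is a dict: "clock": time; "joints": joint angles; "dq": joint speeds; "joint_efforts": joint torques, N m; "position": TCP position; "ee_rot": TCP orientation; "force": force on the tool from outside, world axes, zero at the start; "ft_torque": the same for the moment, N m; "width": opening from 0.0 (shut) to 1.0 (fully open).
Only numpy, scipy, OpenCV 4.12 (cv2) and the standard library are available. Lean on these libraries where they do the work, as an engineer would, in place of code of your own. Each camera call takes 0.05 s, during which the arm holds its last target.

## Working session

There is one attempt and no reset: what is moved stays moved. The work goes in short steps, Python scripts to look and compute and a shell command to move; the robot and the scene stay as the last step left them, time stands still between calls to the robot, and variables do not carry over. Pictures are saved under pics/ and viewed, and the job is handed in when it is done.

```bash
mkdir -p pics
cat > h.py <<'E'
import numpy as np, cv2
from scipy.spatial.transform import Rotation as R
from cell import arm, get_image, camera_model
def snap(name,f,crop=None,scale=1):
    im=get_image(name)[:,:,::-1]
    cv2.imwrite('pics/raw_'+f,im)
    if crop: x0,y0,x1,y1=crop; im=im[y0:y1,x0:x1]
    if scale!=1: im=cv2.resize(im,None,fx=scale,fy=scale,interpolation=cv2.INTER_CUBIC)
    cv2.imwrite('pics/'+f,im)
E
python3 - <<'E'
from h import *
s=arm.observe()
print(s)
for n in ['scene','top','wrist']:
    print(n,camera_model(n)); snap(n,n+'0.png')
E
```

```text
{'clock': 0.0, 'joints': array([ 1.24739352,  0.43521873,  0.02498952,  1.57408702, -0.01162858,
        1.1339816 , -0.0750998 ]), 'dq': array([-4.45261811e-05,  9.66982144e-04,  1.19503496e-03, -3.46738105e-04,
        1.24855011e-03, -2.14683583e-03, -1.69820148e-03]), 'joint_efforts': array([ 8.96171805e-04, -6.67854738e+01,  9.85653587e-01, -3.14457393e+01,
       -6.03510719e-02,  4.28119116e-02,  1.95771354e-04]), 'position': array([ 0.1367995 , -0.60961307,  0.40395147]), 'ee_rot': array([-3.12097077e+00, -3.45813664e-01,  4.57591499e-04]), 'force': array([ 0.60943037, -0.68517209,  0.16853062]), 'ft_torque': array([ 0.0253261 ,  0.08642953, -0.0439037 ]), 'width': 0.9969521793258915}
scene {'fx': 407.9429767658711, 'fy': 407.9429767658711, 'cx': 275.5636641222258, 'cy': 212.41516356370312, 'position': array([0.50873384, 0.36907912, 1.01032752]), 'orientation': array([-0.18074736,  3.0785386 , -0.52011155])}
top {'fx': 390.9824616700148, 'fy': 390.9824616700148, 'cx': 288.0413530594348, 'cy': 208.84480309881906, 'position': array([0.48281178, 0.07246125, 0.92034382]), 'orientation': array([-2.18923593,  2.1614616 , -0.05191948])}
wrist {'fx': 374.6232383096649, 'fy': 374.6232383096649, 'cx': 275.3890612483633, 'cy': 205.63925897093893, 'T_tool_cam': array([[-1.18298141e-04, -9.51225934e-01, -3.08495069e-01,
         8.44245472e-02],
       [ 9.99999987e-01, -1.46165606e-04,  6.72243362e-05,
        -1.68861330e-04],
       [-1.09036901e-04, -3.08495057e-01,  9.51225939e-01,
         1.97922136e-02],
       [ 0.00000000e+00,  0.00000000e+00,  0.00000000e+00,
         1.00000000e+00]])}
```

View pics/scene0.png

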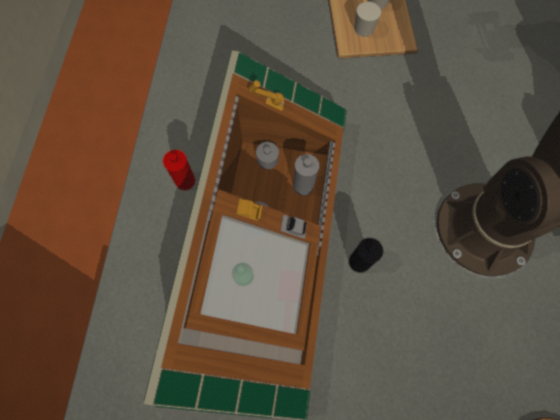

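View pics/top0.png

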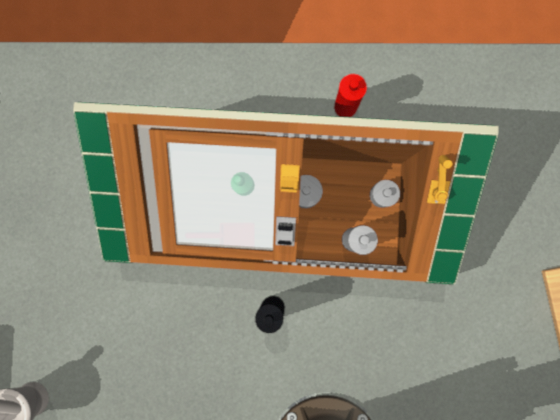

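View pics/wrist0.png

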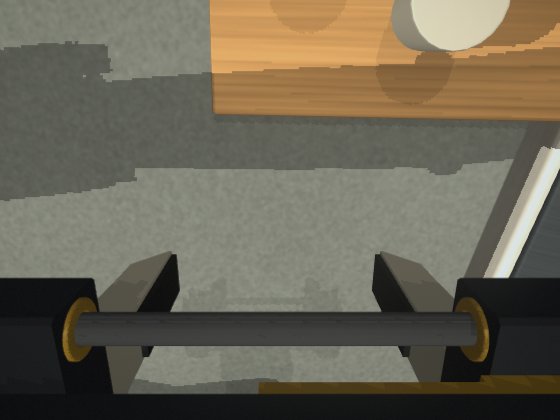

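The top view shows the cabinet ahead of the robot with its door slid open to the left. The tall tin (360,240) stands forward in the doorway, the low tins are at (307,190) and (385,193), the cruet is behind the pane, and the fastener is at (440,180). I'll enlarge both views.

Run:
```python
import cv2
a=cv2.imread('pics/raw_top0.png')[90:300,60:510]
cv2.imwrite('pics/t1.png',cv2.resize(a[:, :230],None,fx=3.4,fy=2.8,interpolation=2))
cv2.imwrite('pics/t2.png',cv2.resize(a[:,200:450],None,fx=3.2,fy=2.8,interpolation=2))
b=cv2.imread('pics/raw_scene0.png')
cv2.imwrite('pics/s1.png',cv2.resize(b[40:240,200:400],None,fx=3,fy=3,interpolation=2))
cv2.imwrite('pics/s2.png',cv2.resize(b[200:420,140:360],None,fx=2.7,fy=2.7,interpolation=2))
```

```text
(no output)
```

View pics/t1.png

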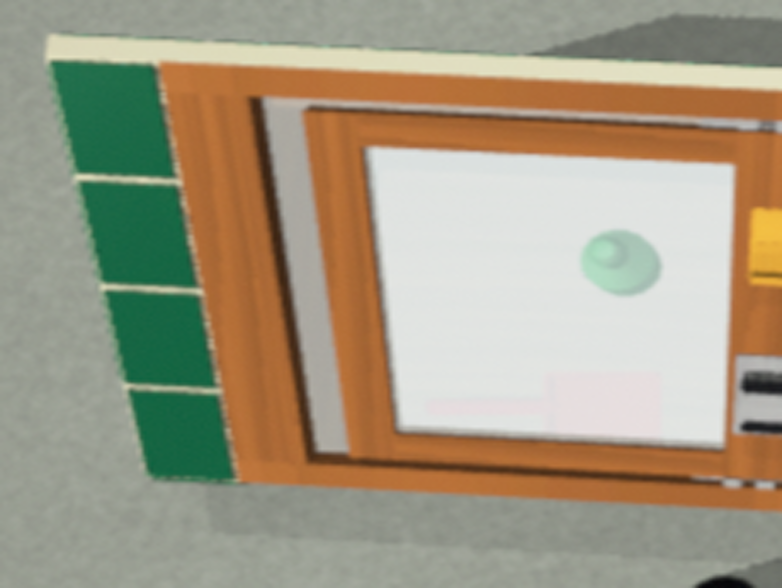

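View pics/t2.png

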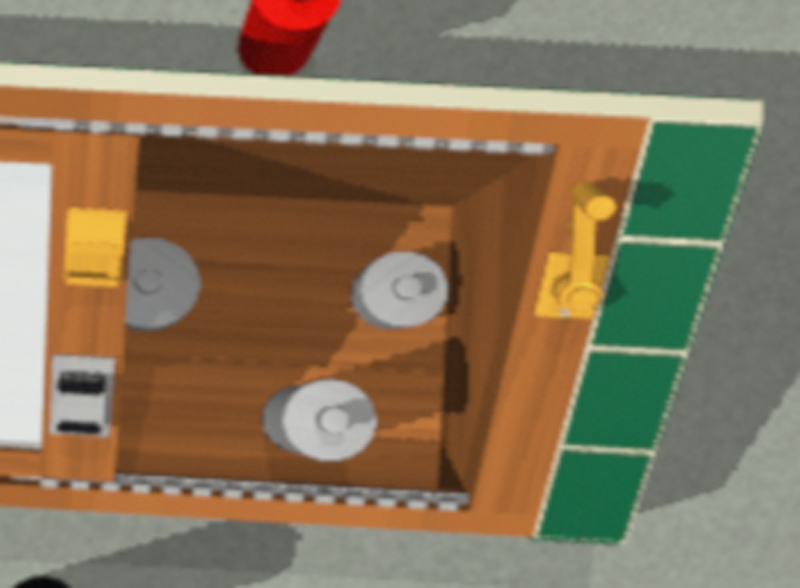

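View pics/s1.png

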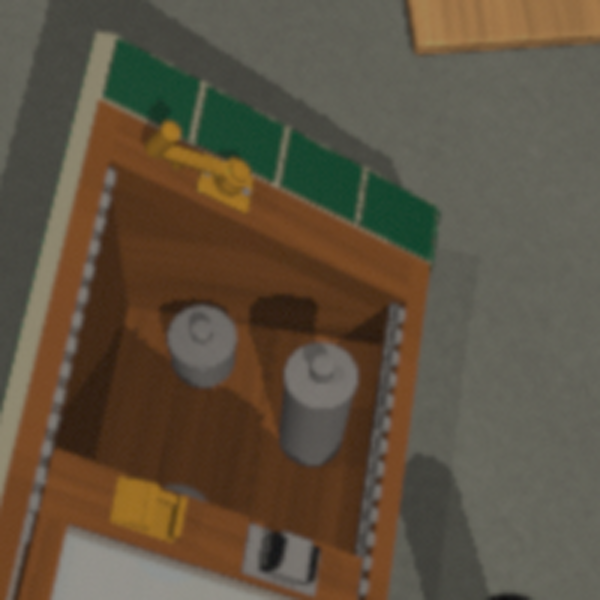

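View pics/s2.png

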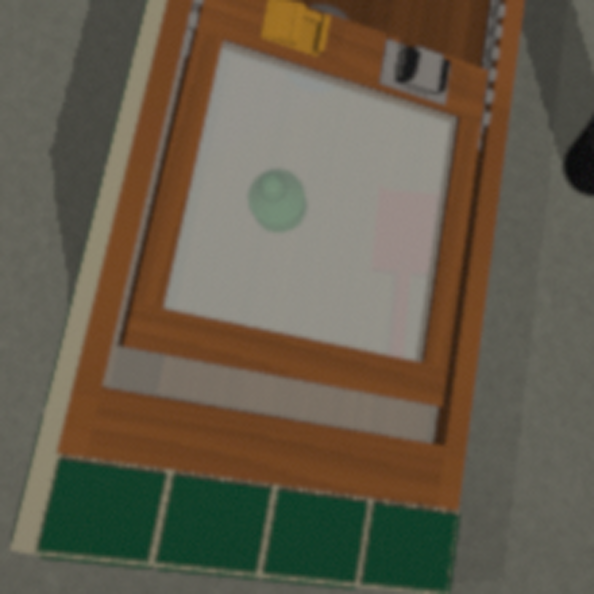

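```bash
cat > fit.py <<'E'
from h import *
from scipy.optimize import least_squares
C={n:camera_model(n) for n in ['top','scene']}
def proj(n,P,corr=None):
    c=C[n]; r=R.from_rotvec(c['orientation']); p=r.inv().apply(np.atleast_2d(P)-c['position'])
    return np.c_[c['fx']*p[:,0]/p[:,2]+c['cx'],c['fy']*p[:,1]/p[:,2]+c['cy']]
def ray(n,u):
    c=C[n]; d=np.array([(u[0]-c['cx'])/c['fx'],(u[1]-c['cy'])/c['fy'],1.])
    return c['position'],R.from_rotvec(c['orientation']).apply(d)
def onz(n,u,z):
    o,d=ray(n,u); return o+d*(z-o[2])/d[2]
c30,s30=np.cos(np.pi/6),.5
def f2c(p):
    x,y,z=p; return np.array([-.14+c30*x-s30*z,y,.085+s30*x+c30*z])
F={}
def c2w(v,p): 
    return R.from_euler('z',v[2]).apply(p)+[v[0],v[1],v[3] if len(v)>3 else 0]
def tri(u1,u2):
    o1,d1=ray('top',u1);o2,d2=ray('scene',u2)
    d1/=np.linalg.norm(d1);d2/=np.linalg.norm(d2)
    A=np.c_[d1,-d2];t=np.linalg.lstsq(A,o2-o1,rcond=None)[0]
    a=o1+t[0]*d1;b=o2+t[1]*d2;return (a+b)/2,np.linalg.norm(a-b)
E
cat > f1.py <<'E'
from fit import *
obs=[('top',(320,315),(107.6,112.5)),('top',(0,315),(129.4,261.4)),('top',(320,-315),(463.1,132.1)),('top',(0,-315),(428.1,282.1)),
('top',(320,375),(75.3,112.1)),('top',(0,375),(104.1,260.7)),('top',(320,-375),(497.5,134.3)),('top',(0,-375),(453.1,283.6)),
('top',(300,-270),(433.4,143.6)),('top',(20,-270),(406.9,270.4)),
('scene',(320,-315),(232.3,74.3)),('scene',(0,-315),(343.3,127.3)),('scene',(320,-375),(237.7,52.7)),('scene',(0,-375),(346,109.3)),
('scene',(320,315),(162.2,369.6)),('scene',(0,315),(310.4,388.1)),('scene',(320,375),(154.8,403.7)),('scene',(0,375),(307.4,418.5))]
def res(v):
    return np.concatenate([proj(n,c2w(v,f2c((a[0]/1e3,a[1]/1e3,0))))[0]-u for n,a,u in obs])
for x0 in ([.5,.07,0],[.5,.07,0,0]):
    s=least_squares(res,x0,loss='soft_l1'); print(s.x); print(res(s.x).reshape(-1,2).round(1).tolist())
v=s.x
def w2c(p): return R.from_euler('z',-v[2]).apply(np.array(p)-[v[0],v[1],v[3]])
for nm,a,b in [('tallknob',(364.7,239.3),(307.3,160.7)),('talllid',(362.5,240),(307,165.7)),('Rknob',(387.5,192.1),(267.3,149.3))]:
    p,e=tri(a,b); print(nm,p.round(4),e.round(4),w2c(p).round(4))
for z in (.064+.012,): print('Lknob',w2c(onz('top',(306.9,190.7),z)).round(4))
for z in (.157,): print('tall only top/scene',w2c(onz('top',(364.7,239.3),z)).round(4),w2c(onz('scene',(307.3,160.7),z)).round(4))
E
python3 f1.py
```

```text
[ 0.54644848  0.10585375 -0.04759556]
[[-1.5, -0.3], [0.9, 1.2], [0.1, -0.7], [-1.3, -0.6], [-2.4, -1.7], [-1.4, 0.1], [0.6, -1.0], [2.5, -0.3], [1.4, -2.4], [-0.0, 1.8], [1.2, -1.6], [0.9, 0.6], [0.9, -1.4], [0.7, -1.1], [0.5, -1.8], [1.0, 0.4], [-1.0, 1.3], [0.1, 1.5]]
[ 0.54691783  0.1052286  -0.04783655 -0.00501516]
[[0.2, 0.3], [2.2, 0.8], [-0.7, -0.1], [-1.9, -1.1], [-0.4, -1.1], [0.0, -0.3], [-0.5, -0.5], [1.8, -0.7], [0.7, -1.9], [-0.4, 1.4], [1.3, -0.4], [0.5, 1.4], [1.0, -0.1], [0.2, -0.2], [1.0, -2.3], [0.6, -0.1], [-0.4, 0.5], [-0.4, 0.8]]
tallknob [ 0.4795 -0.0597  0.1587] 0.002 [-0.0594 -0.168   0.1637]
talllid [ 0.478 -0.06   0.132] 0.0022 [-0.0609 -0.1683  0.137 ]
Rknob [ 0.5821 -0.1246  0.0697] 0.0019 [ 0.0461 -0.2279  0.0747]
Lknob [ 0.0372 -0.0526  0.081 ]
tall only top/scene [-0.0604 -0.1682  0.162 ] [-0.0585 -0.1689  0.162 ]
```

The cabinet fit is good: about 1 px residual, and the tin top comes out at 0.159 against 0.157 expected. Next I'll work out the targets and tool axes.

```bash
cat > g.py <<'E'
from fit import *
V=[.5466,.1056,-.0477,0.0]
Rz=R.from_euler('z',V[2])
def cab(p): return c2w(V,np.array(p,float))
def fr(p): return cab(f2c(np.array(p,float)))
def w2c(p): return Rz.inv().apply(np.array(p)-[V[0],V[1],0])
def w2f(p):
    q=w2c(p)-[-.14,0,.085]; return np.array([c30*q[0]+s30*q[2],q[1],-s30*q[0]+c30*q[2]])
def mk(zax,yax):
    z=np.array(zax,float);z/=np.linalg.norm(z);y=np.array(yax,float);y-=z*(y@z);y/=np.linalg.norm(y)
    return R.from_matrix(np.c_[np.cross(y,z),y,z])
nrm=Rz.apply([-.5,0,c30]); up=Rz.apply([c30,0,.5]); left=Rz.apply([0,1,0])
def best(zax,yax,cur):
    a=mk(zax,yax);b=mk(zax,-np.array(yax))
    return [(o,(cur.inv()*o).as_rotvec()) for o in (a,b)]
def rel(tcp,ori,s=None):
    s=s or arm.observe(); c=R.from_rotvec(s['ee_rot'])
    return (c.inv().apply(tcp-s['position'])*1e3).round(1),(c.inv()*ori).as_rotvec().round(4)
E
python3 - <<'E'
from g import *
s=arm.observe();c=R.from_rotvec(s['ee_rot']);print(c.as_matrix().round(3))
for u,x in [((303.1,138.9),.292),((296.3,263.9),.028)]:
    # door edge y with front x known
    for y in np.arange(-.05,.01,.005): print(x,y.round(3),proj('top',fr((x,y,0)))[0].round(1),end=' ')
    print()
tin=np.array([.479,-.060,0])
for o,r in best([0,0,-1],left,c): print('opt',r.round(3), rel(tin+[0,0,.276+.10],o))
print('lever pivot',fr((.205,-.296,.018)),'knob at0',proj('top',fr((.275,-.296,.045))),proj('top',fr((.205,-.296,.018))))
for th in (-.3,-.2,-.1,0,.1,.2,.3):
  p=fr((.205+.07*np.cos(th),-.296+.07*np.sin(th),.045)); print(th,proj('top',p)[0].round(1),proj('scene',p)[0].round(1))
E
```

```text
[[ 0.976  0.219 -0.   ]
 [ 0.219 -0.976  0.001]
 [-0.    -0.001 -1.   ]]
0.292 -0.05 [310.  138.7] 0.292 -0.045 [307.2 138.5] 0.292 -0.04 [304.4 138.4] 0.292 -0.035 [301.6 138.2] 0.292 -0.03 [298.9 138.1] 0.292 -0.025 [296.1 137.9] 0.292 -0.02 [293.3 137.8] 0.292 -0.015 [290.5 137.6] 0.292 -0.01 [287.7 137.5] 0.292 -0.005 [284.9 137.3] 0.292 -0.0 [282.1 137.2] 0.292 0.005 [279.3 137. ] 
0.028 -0.05 [301.5 262.3] 0.028 -0.045 [299.1 262.1] 0.028 -0.04 [296.8 262. ] 0.028 -0.035 [294.4 261.8] 0.028 -0.03 [292.  261.7] 0.028 -0.025 [289.6 261.5] 0.028 -0.02 [287.2 261.4] 0.028 -0.015 [284.8 261.2] 0.028 -0.01 [282.4 261.1] 0.028 -0.005 [280.  260.9] 0.028 -0.0 [277.6 260.8] 0.028 0.005 [275.2 260.6] 
opt [-0.000e+00 -2.000e-03 -2.873e+00] (array([ 454.2, -461.4,   28.6]), array([-4.0000e-04, -1.7000e-03, -2.8731e+00]))
opt [-0.001  0.     0.268] (array([ 454.2, -461.4,   28.6]), array([-0.0012,  0.0003,  0.2684]))
lever pivot [ 0.5609889  -0.19142393  0.20308846] knob at0 [[455.04199017 163.91153443]] [[441.29881578 195.25710837]]
-0.3 [467.  166.4] [261.5  71.6]
-0.2 [463.2 165.2] [260.3  73.8]
-0.1 [459.2 164.3] [259.3  76.2]
0 [455.  163.9] [258.6  78.7]
0.1 [450.8 163.9] [258.2  81.4]
0.2 [446.6 164.2] [258.   84.3]
0.3 [442.3 165. ] [258.2  87.2]
```

```bash
python3 -m pendant '[[[454,-461,28,0,0,0.268,-1],[454,-461,28,0,0,0.268,-1],[454,-461,28,0,0,0.268,-1],[454,-461,28,0,0,0.268,-1],[454,-461,28,0,0,0.268,-1],[454,-461,28,0,0,0.268,-1],[454,-461,28,0,0,0.268,-1],[454,-461,28,0,0,0.268,-1],[454,-461,28,0,0,0.268,-1],[454,-461,28,0,0,0.268,-1],[454,-461,28,0,0,0.268,-1],[454,-461,28,0,0,0.268,-1],[454,-461,28,0,0,0.268,-1],[454,-461,28,0,0,0.268,-1],[454,-461,28,0,0,0.268,-1]]]' 20
python3 - <<'E'
from g import *
s=arm.observe();print(s['joints'].round(2))
snap('wrist','w1.png')
c=camera_model('wrist');T=c['T_tool_cam'];Rt=R.from_rotvec(s['ee_rot'])
def pw(P):
    p=Rt.inv().apply(np.array(P)-s['position']); q=T[:3,:3].T@(p-T[:3,3]); return c['fx']*q[0]/q[2]+c['cx'],c['fy']*q[1]/q[2]+c['cy']
print('knob pred',pw([.479,-.06,.157]),'lid',pw([.479,-.06,.139]))
E
```

```text
clock: 2.02
position: [0.4786, -0.0615, 0.3768]
ee_rot: [3.14, -0.077, 0.0]
force: [-0.1, -0.5, -0.8]
width: 1.002
[ 0.26  0.25 -0.3   1.93  0.09  0.97 -1.7 ]
knob pred (np.float64(272.9461605222581), np.float64(237.28711305968875)) lid (np.float64(273.1205261736603), np.float64(226.0528327798668))
```

View pics/w1.png

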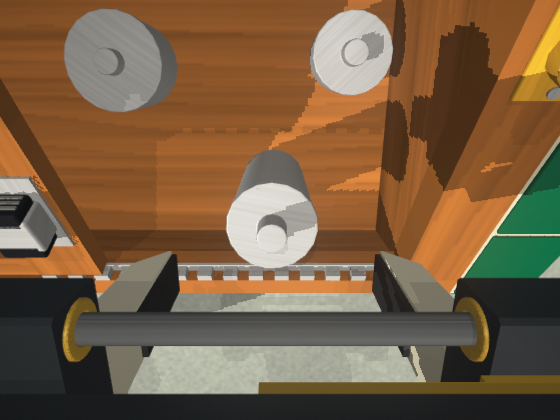

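The wrist view has the tall tin's knob at (271,235) and lid at (272,225), within 2 px of the prediction. The low-tin knobs are at (106,62) and (354,52), so I'll locate those next.

Run:
```python
from g import *
s=arm.observe()
c=camera_model('wrist');T=c['T_tool_cam'];Rt=R.from_rotvec(s['ee_rot'])
def bw(u,z):
    d=Rt.apply(T[:3,:3]@np.array([(u[0]-c['cx'])/c['fx'],(u[1]-c['cy'])/c['fy'],1])); o=s['position']+Rt.apply(T[:3,3]); return o+d*(z-o[2])/d[2]
for n,u,z in [('tall',(271,235),.157),('L',(106,62),.076),('R',(354,52),.070),('talllid',(272,225),.139)]:
    p=bw(u,z);print(n,p.round(4),w2c(p).round(4))
print(rel(np.array([.479,-.0602,.283]),mk([0,0,-1],-left)))
print(rel(np.array([.479,-.0602,.283]),mk([0,0,-1],left)))
tgt=cab([.055,-.148,0]);print(tgt)
```

```text
tall [ 0.4805 -0.0587  0.157 ] [-0.0582 -0.1673  0.157 ]
L [0.5835 0.0527 0.076 ] [ 0.0394 -0.0511  0.076 ]
R [ 0.5819 -0.1222  0.07  ] [ 0.0462 -0.2258  0.07  ]
talllid [ 0.4798 -0.0591  0.139 ] [-0.0589 -0.1677  0.139 ]
(array([ 0.3, -1.2, 93.8]), array([ 0.0003, -0.0001, -0.0009]))
(array([ 0.3, -1.2, 93.8]), array([-2.0000e-04, -4.0000e-04,  3.1407e+00]))
[ 0.59448052 -0.04485417  0.        ]
```

```bash
python3 -m pendant '[[[1,-2,30,0,0,0,-1],[1,-2,60,0,0,0,-1],[1,-2,80,0,0,0,-1],[1,-2,93,0,0,0,-1],[1,-2,93,0,0,0,-1],[1,-2,93,0,0,0,0.1],[1,-2,93,0,0,0,0.3],[1,-2,93,0,0,0,0.5],[1,-2,93,0,0,0,0.6],[1,-2,93,0,0,0,0.6],[1,-2,93,0,0,0,0.6]]]' 30
python3 - <<'E'
from g import *
snap('wrist','w2.png')
E
```

```text
clock: 3.45
position: [0.4802, -0.0588, 0.284]
ee_rot: [3.14, -0.075, 0.001]
force: [0.7, -1.0, 3.9]
width: 0.62
```

View pics/w2.png

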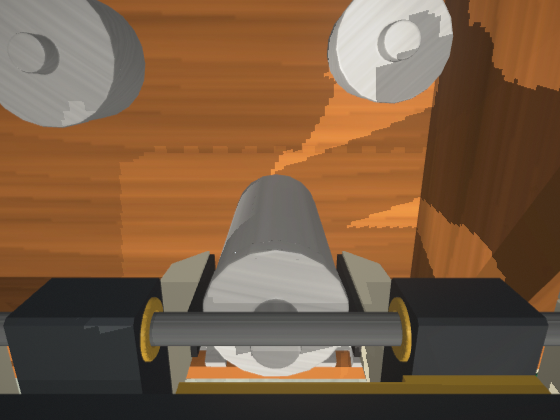

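```bash
python3 -m pendant '[[[0,0,-10,0,0,0,0.6],[0,-4,-22,0,0,0,0.6],[0,-12,-30,0,0,0,0.6],[6,-19,-30,0,0,0,0.6],[20,-19,-30,0,0,0,0.6],[45,-19,-30,0,0,0,0.6],[70,-19,-30,0,0,0,0.6],[95,-19,-30,0,0,0,0.6],[110,-19,-30,0,0,0,0.6],[114,-19,-30,0,0,0,0.6],[114,-19,-30,0,0,0,0.6],[114,-19,-25,0,0,0,0.6],[114,-19,-15,0,0,0,0.6],[114,-19,-8,0,0,0,0.6],[114,-19,-4,0,0,0,0.6],[114,-19,-4,0,0,0,0.6]]]'
python3 - <<'E'
from g import *
s=arm.observe();print(w2c(s['position']),s['force'])
snap('wrist','w3.png');snap('top','t3.png',(260,90,510,300),3)
E
```

```text
clock: 5.5
position: [0.5947, -0.0451, 0.2873]
ee_rot: [3.141, -0.074, -0.001]
force: [0.4, 0.0, -3.9]
width: 0.618
[ 0.05518573 -0.14822026  0.28730261] [ 0.37771126  0.0210285  -3.87309568]
```

View pics/w3.png

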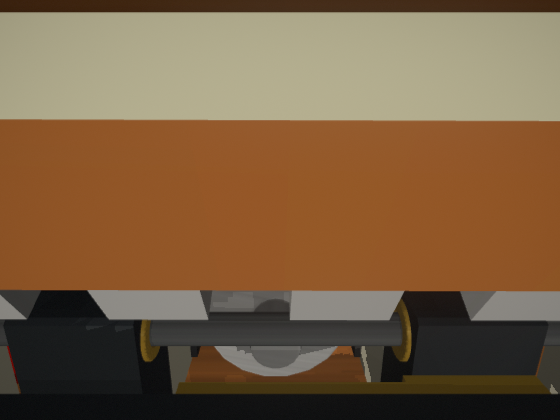

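View pics/t3.png

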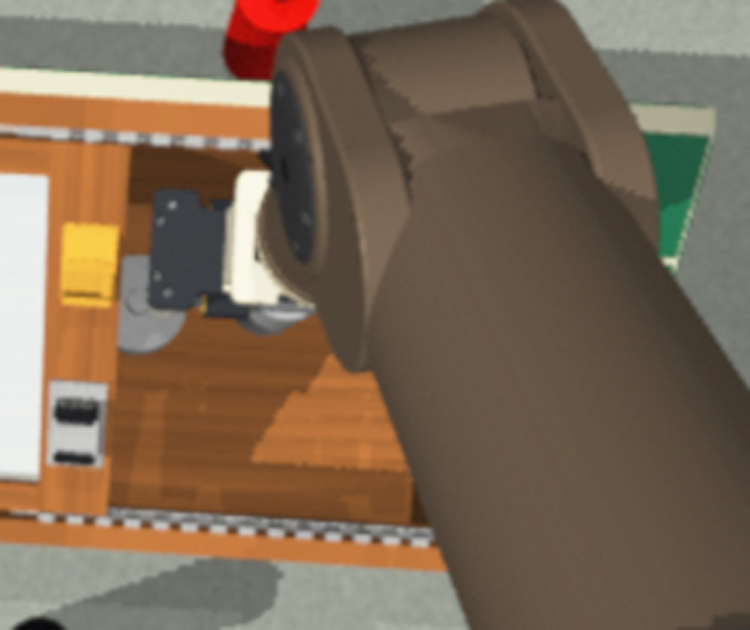

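```bash
python3 -m pendant '[[[0,0,2,0,0,0,0.6],[0,0,4,0,0,0,0.6],[0,0,4,0,0,0,0.6],[0,0,4,0,0,0,0.1],[0,0,4,0,0,0,-0.4],[0,0,4,0,0,0,-0.7],[0,0,4,0,0,0,-0.7],[0,0,-30,0,0,0,-0.7],[-20,0,-80,0,0,0,-0.7],[-60,0,-120,0,0,0,-0.7],[-90,0,-130,0,0,0,-0.7],[-110,0,-130,0,0,0,-0.7],[-110,0,-130,0,0,0,-0.7]]]'
python3 - <<'E'
from g import *
s=arm.observe();print(w2c(s['position']),s['force'])
c=camera_model('wrist');T=c['T_tool_cam'];Rt=R.from_rotvec(s['ee_rot'])
snap('wrist','w4.png');snap('top','t4.png',(260,90,510,300),3)
def bw(u,z):
    d=Rt.apply(T[:3,:3]@np.array([(u[0]-c['cx'])/c['fx'],(u[1]-c['cy'])/c['fy'],1])); o=s['position']+Rt.apply(T[:3,3]); return o+d*(z-o[2])/d[2]
E
```

```text
clock: 7.22
position: [0.4839, -0.0399, 0.4182]
ee_rot: [3.14, -0.074, 0.001]
force: [0.4, 0.1, -0.7]
width: 0.848
[-0.05569717 -0.14829153  0.41821465] [ 0.38139374  0.08985265 -0.68336713]
```

View pics/w4.png

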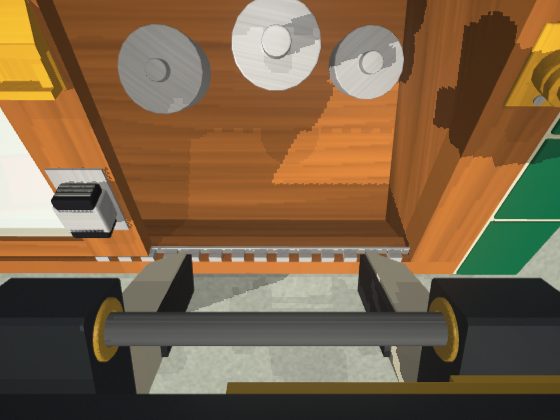

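View pics/t4.png

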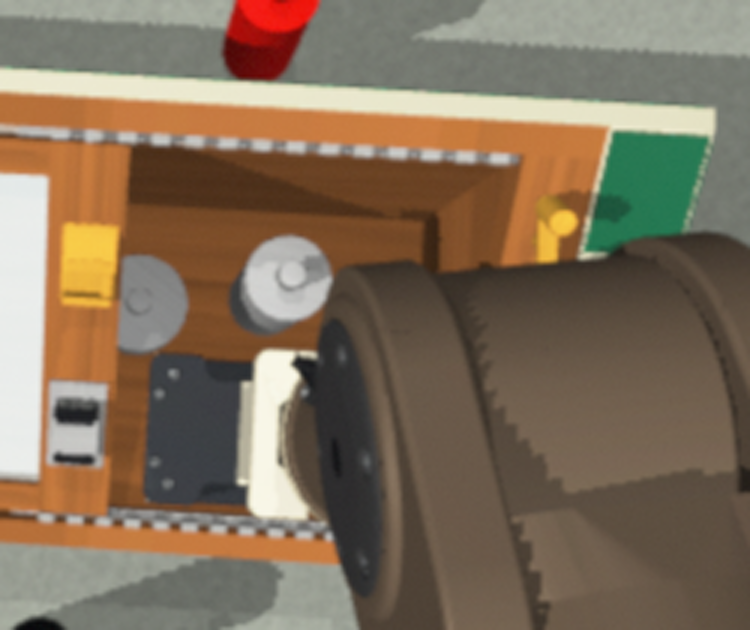

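The tall tin stands upright in the gap, with its knob at (276,41) in the wrist view. The catch is at about (85,207). I'll check both against the model.

Run:
```python
import cv2
a=cv2.imread('pics/raw_w4.png') 
cv2.imwrite('pics/w4c.png',cv2.resize(a[140:260,20:170],None,fx=5,fy=5,interpolation=2))
from g import *
s=arm.observe()
c=camera_model('wrist');T=c['T_tool_cam'];Rt=R.from_rotvec(s['ee_rot'])
def bw(u,z):
    d=Rt.apply(T[:3,:3]@np.array([(u[0]-c['cx'])/c['fx'],(u[1]-c['cy'])/c['fy'],1])); o=s['position']+Rt.apply(T[:3,3]); return o+d*(z-o[2])/d[2]
def pw(P):
    p=Rt.inv().apply(np.array(P)-s['position']); q=T[:3,:3].T@(p-T[:3,3]); return np.round([c['fx']*q[0]/q[2]+c['cx'],c['fy']*q[1]/q[2]+c['cy']],1)
print(w2c(bw((276,41),.157)))
y0=-.039+.024
for x in (.075,.086,.114,.125):
  for dy in (-.016,.016): print('z20',x,dy,(pw(fr((x,y0+dy,.020)))-[20,140])*5, 'z2',(pw(fr((x,y0+dy,.002)))-[20,140])*5)
```

```text
[ 0.05462169 -0.14841516  0.157     ]
z20 0.075 -0.016 [497.  528.5] z2 [529.5 434.5]
z20 0.075 0.016 [284. 528.] z2 [325.  434.5]
z20 0.086 -0.016 [474.  483.5] z2 [508.  389.5]
z20 0.086 0.016 [254.5 483.5] z2 [297.5 389.5]
z20 0.114 -0.016 [408. 357.] z2 [447.5 261. ]
z20 0.114 0.016 [170. 357.] z2 [220.5 261. ]
z20 0.125 -0.016 [378.5 301.5] z2 [421. 205.]
z20 0.125 0.016 [133.  301.5] z2 [187. 205.]
```

View pics/w4c.png

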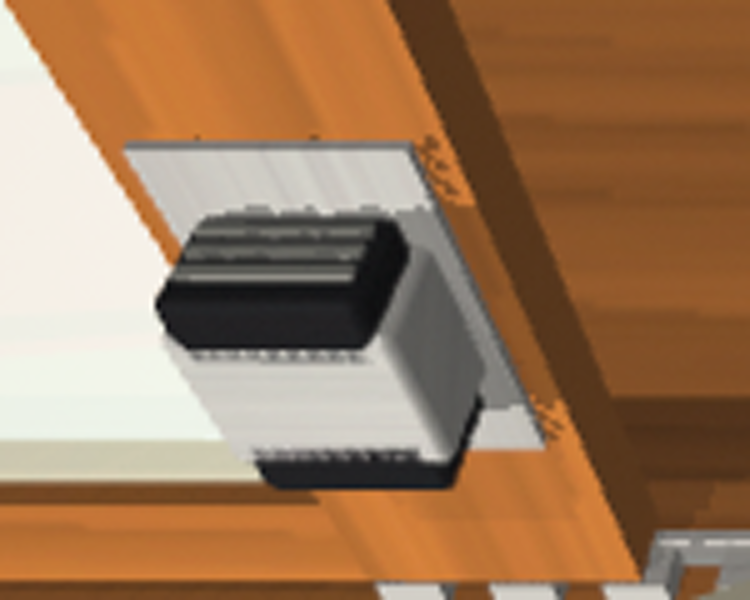

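Run:
```python
from g import *
print(rel(fr((.102,-.016,.239)),mk(-nrm,up)),fr((.102,-.016,.239)))
```

```text
(array([-116.9, -132.3,   74.8]), array([-0.4098,  0.4098, -1.5313])) [0.37486637 0.09777969 0.34298007]
```

```bash
python3 -m pendant '[[[-40,-45,0,-0.1,0.1,-0.38,-1],[-80,-90,20,-0.2,0.2,-0.76,-1],[-117,-132,50,-0.3,0.3,-1.1,-1],[-117,-132,75,-0.41,0.41,-1.53,-1],[-117,-132,75,-0.41,0.41,-1.53,-1],[-117,-132,75,-0.41,0.41,-1.53,-1],[-117,-132,75,-0.41,0.41,-1.53,-1],[-117,-132,75,-0.41,0.41,-1.53,-1],[-117,-132,75,-0.41,0.41,-1.53,-1],[-117,-132,75,-0.41,0.41,-1.53,-1],[-117,-132,75,-0.41,0.41,-1.53,-1]]]'
python3 - <<'E'
from g import *
s=arm.observe();print(s['joints'].round(2),w2f(s['position']),R.from_rotvec(s['ee_rot']).as_matrix().round(3).tolist(),mk(-nrm,up).as_matrix().round(3).tolist())
np.savez('w5.npz',p=s['position'],r=s['ee_rot'])
snap('wrist','w5.png')
E
```

```text
clock: 8.7
position: [0.3748, 0.0977, 0.3427]
ee_rot: [1.973, 1.873, 0.502]
force: [-0.4, 0.1, -0.8]
width: 1.0
[-0.01  0.05 -0.53  2.37  0.85  0.41 -1.32] [ 0.10179408 -0.01603935  0.23881599] [[0.052, 0.865, 0.498], [0.999, -0.046, -0.024], [0.002, 0.499, -0.867]] [[0.048, 0.865, 0.499], [0.999, -0.041, -0.024], [-0.0, 0.5, -0.866]]
```

View pics/w5.png

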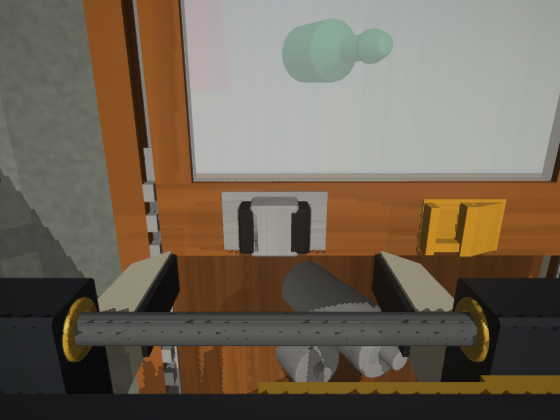

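```bash
cat > wr.py <<'E'
from g import *
c=camera_model('wrist');T=c['T_tool_cam']
def pwf(s):
    Rt=R.from_rotvec(s['ee_rot'])
    def pw(P):
        p=Rt.inv().apply(np.array(P)-s['position']); q=T[:3,:3].T@(p-T[:3,3]); return np.round([c['fx']*q[0]/q[2]+c['cx'],c['fy']*q[1]/q[2]+c['cy']],1)
    return pw
E
python3 - <<'E'
import cv2
a=cv2.imread('pics/raw_w5.png') 
cv2.imwrite('pics/w5c.png',cv2.resize(a[170:280,205:345],None,fx=5,fy=5,interpolation=2))
from wr import *
pw=pwf(arm.observe())
off=np.array([205,170])
y0=-.015
for x in (.075,.086,.114,.125):
  for dy in (-.016,.016): print('z20',x,dy,(pw(fr((x,y0+dy,.020)))-off)*5, 'z2',(pw(fr((x,y0+dy,.002)))-off)*5)
print('edge',(pw(fr((.1,-.039,0)))-off)*5)
print('lower frame edge',pw(fr((0,0.05,0))),'inner rail',pw(fr((0.02,0.05,0))),'door low edge',pw(fr((0.028,0.0,0))))
E
```

```text
z20 0.075 -0.016 [124.  459.5] z2 [140.5 395. ]
z20 0.075 0.016 [112.  201.5] z2 [130.  153.5]
z20 0.086 -0.016 [217.5 459. ] z2 [227.  394.5]
z20 0.086 0.016 [210. 201.] z2 [220.5 153.5]
z20 0.114 -0.016 [456. 458.] z2 [448.5 394. ]
z20 0.114 0.016 [459.5 200. ] z2 [451.5 152.5]
z20 0.125 -0.016 [549.5 458. ] z2 [535.  393.5]
z20 0.125 0.016 [557.5 200. ] z2 [542. 152.]
edge [338.  444.5]
lower frame edge [ 96.7 118.3] inner rail [131.6 118.2] door low edge [154.7 201.6]
```

View pics/w5c.png

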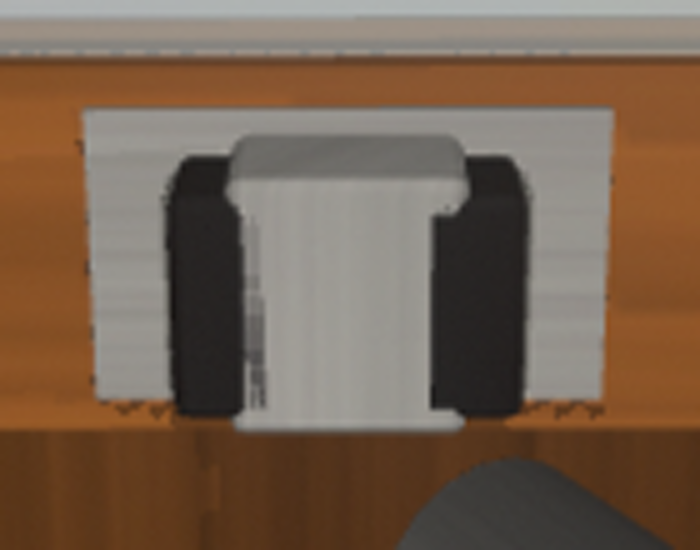

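Run:
```python
import cv2
a=cv2.imread('pics/raw_w5.png') 
cv2.imwrite('pics/w5d.png',cv2.resize(a[80:230,80:210],None,fx=4,fy=4,interpolation=2))
a=cv2.imread('pics/raw_w4.png') 
cv2.imwrite('pics/w4d.png',cv2.resize(a[80:290,360:560],None,fx=2.8,fy=2.8,interpolation=2))
```

```text
(no output)
```

View pics/w5d.png

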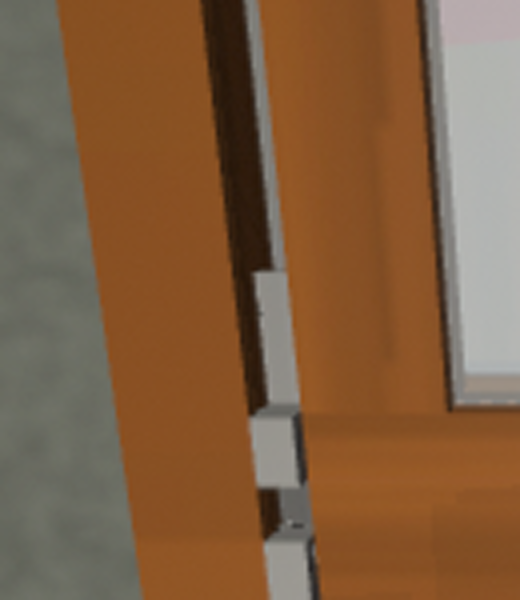

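View pics/w4d.png

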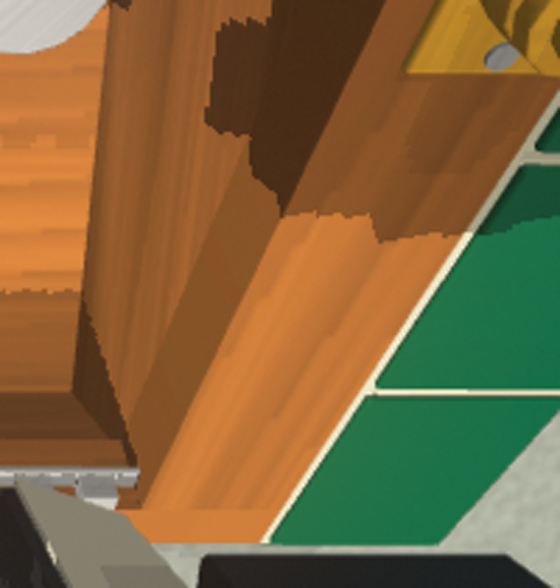

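```bash
cat > f2.py <<'E'
from wr import *
exec(open('f1.py').read().split("def res(v)")[0].split('import *')[1])
class S(dict): pass
d=np.load('w5.npz'); p5=pwf({'position':d['p'],'ee_rot':d['r']})
p4=pwf({'position':np.array([.4839,-.0399,.4182]),'ee_rot':np.array([3.14,-.074,.001])})
L=[(p5,('x',0.0),(95,80)),(p5,('x',0),(115.75,230)),(p5,('x',.02),(130.5,80)),(p5,('x',.02),(142.5,182.5)),(p5,('x',.028),(144.5,80)),(p5,('x',.028),(159.5,230)),
(p4,('y',-.27),(497.5,80)),(p4,('y',-.27),(411.8,258.6)),(p4,('y',-.315),(492.1,220)),(p4,('y',-.315),(454.6,273.9)),(p4,('x',0),(454.6,273.9)),(p4,('x',0),(517,273.9))]
def F(v,p): return c2w(v,f2c(p))
def rl(v):
    o=[]
    for pj,(k,q),u in L:
        a,b=((q,-.3,0),(q,.2,0)) if k=='x' else ((0,q,0),(.2,q,0))
        if k=='x' and pj is p4: a,b=(q,-.37,0),(q,-.2,0)
        if k=='x' and pj is p5: a,b=(q,-.05,0),(q,.1,0)
        A=np.array(pj(F(v,a)));B=np.array(pj(F(v,b)));t=(B-A)/np.linalg.norm(B-A)
        w=np.array(u)-A;o.append(t[0]*w[1]-t[1]*w[0])
    return np.array(o)
def rc(v): return np.concatenate([proj(n,F(v,(a[0]/1e3,a[1]/1e3,0)))[0]-u for n,a,u in obs])
for nm,f in [('wrist',rl),('both',lambda v:np.r_[rl(v),rc(v)])]:
  for x0 in ([.5466,.1056,-.0477],[.5466,.1056,-.0477,0.]):
    s=least_squares(f,x0,loss='soft_l1');print(nm,s.x.round(4),rl(s.x).round(1))
E
python3 f2.py
```

```text
wrist [ 0.5481  0.1056 -0.0462] [ 1.2 -0.3  0.8  0.5  0.4 -0.9  0.6  0.3  4.1  2.3 -2.  -2.1]
wrist [ 0.5484  0.1056 -0.0468 -0.0009] [ 0.8 -0.5  0.5  0.3  0.2 -1.   1.4  0.9  4.9  3.  -2.5 -2.6]
both [ 0.5466  0.1057 -0.0477] [ 4.1  2.5  3.5  3.2  3.1  1.7 -0.6 -0.2  3.2  1.6 -0.1 -0.1]
both [ 0.5469  0.1056 -0.0487 -0.0013] [ 3.6  2.2  3.2  3.   2.9  1.6  0.6  0.6  4.3  2.6 -0.7 -0.7]
```

```bash
sed -i 's/^V=.*/V=[.5479,.1056,-.0468,-.0005]/; s/\[V\[0\],V\[1\],0\]/[V[0],V[1],V[3]]/' g.py
python3 - <<'E'
from wr import *
d=np.load('w5.npz');s=dict(position=d['p'],ee_rot=d['r']);pw=pwf(s);off=np.array([205,170])
for e in (-.041,-.039,-.037,-.035):
  print(e,'edge',(pw(fr((.1,e,0)))-off)*5,[((pw(fr((x,e+.024+dy,.02)))-off)*5).tolist() for x in (.086,.114) for dy in (-.016,.016)],(pw(fr((.09,e+.024+.014,.02)))-off)*5)
print(rel(fr((.100,-.013,.179+.004)),mk(-nrm,up)))
E
```

```text
-0.041 edge [345.5 454.5] [[226.50000000000006, 470.5000000000001], [219.00000000000006, 215.0], [463.0000000000001, 469.00000000000006], [466.50000000000006, 213.49999999999994]] [254.5 231.5]
-0.039 edge [345.5 441. ] [[225.99999999999994, 455.0], [218.49999999999994, 197.99999999999997], [463.0000000000001, 454.00000000000006], [466.9999999999999, 197.00000000000003]] [254.  214.5]
-0.037 edge [345.5 426.5] [[225.49999999999997, 439.4999999999999], [217.99999999999997, 180.99999999999994], [463.49999999999994, 438.49999999999994], [466.9999999999999, 180.0]] [254. 198.]
-0.035 edge [345.5 412.5] [[225.0, 424.00000000000006], [217.5, 164.50000000000003], [463.49999999999994, 423.0], [467.5, 162.99999999999997]] [253.5 181. ]
(array([ 3. , -0.8, 56.9]), array([-0.0011,  0.0009, -0.0046]))
```

```bash
python3 -m pendant '[[[3,0,20,0,0,-0.005,-1],[3,0,38,0,0,-0.005,-1],[3,0,48,0,0,-0.005,-1],[3,0,55,0,0,-0.005,-1],[3,0,55,0,0,-0.005,-0.6],[3,0,55,0,0,-0.005,-0.2],[3,0,55,0,0,-0.005,0.1],[3,0,55,0,0,-0.005,0.3],[3,0,55,0,0,-0.005,0.5],[3,0,55,0,0,-0.005,0.6],[3,0,55,0,0,-0.005,0.6]]]' 25
python3 - <<'E'
from wr import *
s=arm.observe();print(w2f(s['position']),s['force'],s['width']*92,s['joints'].round(2))
snap('wrist','w6.png')
E
```

```text
clock: 10.12
position: [0.4015, 0.0992, 0.295]
ee_rot: [1.964, 1.88, 0.501]
force: [-5.3, -1.2, 7.0]
width: 0.319
[ 0.10010041 -0.01329021  0.18527112] [-5.30641447 -1.15984265  6.95738208] 29.366652771347237 [-0.08  0.19 -0.46  2.39  1.26  0.37 -1.71]
```

View pics/w6.png

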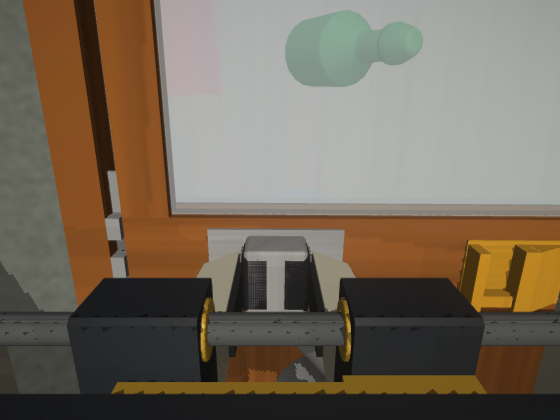

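Run:
```python
from wr import *
s=arm.observe();Rt=R.from_rotvec(s['ee_rot'])
print(Rt.inv().apply(-left*.233)*1e3,Rt.inv().apply(nrm),Rt.inv().apply(up))
```

```text
[-2.32998674e+02 -7.65313508e-01  1.79084271e-01] [-7.66620400e-04 -6.04521924e-04 -9.99999523e-01] [-3.28507040e-03  9.99994423e-01 -6.02000437e-04]
```

```bash
python3 -m pendant '[[[-5,0,0,0,0,0,0.6],[-15,0,0,0,0,0,0.6],[-30,0,0,0,0,0,0.6],[-45,0,0,0,0,0,0.6],[-60,0,0,0,0,0,0.6],[-75,0,0,0,0,0,0.6],[-90,0,0,0,0,0,0.6],[-100,0,0,0,0,0,0.6],[-100,0,0,0,0,0,0.6]]]'
python3 - <<'E'
from wr import *
s=arm.observe();print(w2f(s['position']),s['force'],s['width']*92,s['joints'].round(2))
snap('wrist','w7.png')
E
```

```text
clock: 11.3
position: [0.3966, -0.0017, 0.2951]
ee_rot: [1.965, 1.878, 0.499]
force: [-8.8, -0.9, 7.9]
width: 0.321
[ 0.09996046 -0.11424551  0.18542598] [-8.77445033 -0.85009458  7.92726458] 29.504660121037176 [ 0.13  0.15 -0.35  2.44  1.28  0.18 -1.48]
```

View pics/w7.png

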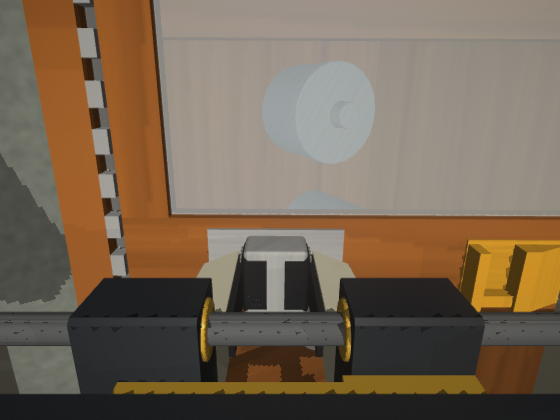

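```bash
python3 -m pendant '[[[-10,0,0,0,0,0,0.6],[-20,0,0,0,0,0,0.6],[-30,0,0,0,0,0,0.6],[-30,0,0,0,0,0,0.6]]]'
python3 - <<'E'
from wr import *
s=arm.observe();print(w2f(s['position']),s['force'],s['width']*92,s['joints'].round(3),(R.from_rotvec(s['ee_rot']).inv()*mk(-nrm,up)).as_rotvec())
E
```

```text
clock: 11.85
position: [0.3951, -0.0316, 0.295]
ee_rot: [1.966, 1.878, 0.498]
force: [-10.0, -0.8, 8.0]
width: 0.323
[ 0.09986954 -0.14421523  0.18544568] [-9.97597807 -0.82587293  7.99279709] 29.676891154758867 [ 0.25   0.151 -0.369  2.437  1.236  0.138 -1.345] [-0.00160744  0.00247666  0.00195444]
```

```bash
python3 -m pendant '[[[-10,0,0,0,0,0,0.6],[-20,0,0,0,0,0,0.6],[-30,0,0,0,0,0,0.6],[-30,0,0,0,0,0,0.6]]]'
python3 - <<'E'
from wr import *
s=arm.observe();print(w2f(s['position']),s['force'],s['width']*92,s['joints'].round(3),(R.from_rotvec(s['ee_rot']).inv()*mk(-nrm,up)).as_rotvec())
E
```

```text
clock: 12.35
position: [0.3936, -0.0617, 0.295]
ee_rot: [1.966, 1.878, 0.498]
force: [-11.1, -0.8, 10.7]
width: 0.322
[ 0.09983004 -0.17437422  0.18547626] [-11.09265044  -0.83757515  10.74086268] 29.589643170057442 [ 0.5    0.173 -0.534  2.421  1.178  0.125 -1.195] [-0.00192438  0.00281313  0.00146142]
```

```bash
python3 -m pendant '[[[-8,0,-1,0,0,0,0.6],[-16,0,-1.5,0,0,0,0.6],[-24,0,-1.5,0,0,0,0.6],[-32,0,-1.5,0,0,0,0.6],[-32,0,-1.5,0,0,0,0.6]]]'
python3 - <<'E'
from wr import *
s=arm.observe();print(w2f(s['position']),s['force'],s['width']*92,s['joints'].round(3),(R.from_rotvec(s['ee_rot']).inv()*mk(-nrm,up)).as_rotvec())
snap('top','t8.png',(60,90,510,300),1.7)
E
```

```text
clock: 12.98
position: [0.392, -0.0935, 0.2956]
ee_rot: [1.968, 1.879, 0.499]
force: [11.6, -1.3, -22.0]
width: 0.318
[ 0.10002299 -0.2062166   0.18606482] [ 11.60207217  -1.3490285  -21.95423229] 29.23762780910595 [ 0.755  0.206 -0.704  2.397  1.052  0.125 -0.969] [-0.00335815  0.00084373  0.00083919]
```

View pics/t8.png

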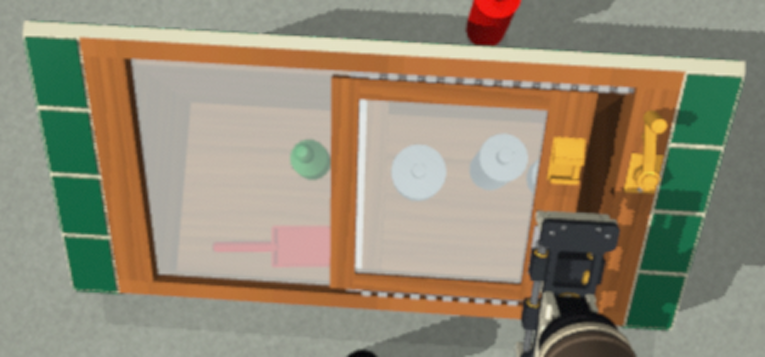

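```bash
python3 -m pendant '[[[-8,0,0.7,0,0,0,0.6],[-16,0,0.9,0,0,0,0.6],[-24,0,0.9,0,0,0,0.6],[-32,0,0.9,0,0,0,0.6],[-36,0,0.9,0,0,0,0.6],[-36,0,0.9,0,0,0,0.6]]]'
python3 - <<'E'
from wr import *
s=arm.observe();print(w2f(s['position']),s['force'],s['width']*92,s['joints'].round(3),(R.from_rotvec(s['ee_rot']).inv()*mk(-nrm,up)).as_rotvec())
E
```

```text
clock: 13.78
position: [0.3904, -0.1292, 0.2953]
ee_rot: [1.967, 1.879, 0.498]
force: [-5.2, -1.3, -1.0]
width: 0.319
[ 0.09989119 -0.24187506  0.18577765] [-5.21053608 -1.26518748 -0.98778063] 29.346901851269184 [ 0.977  0.254 -0.84   2.37   0.958  0.138 -0.766] [-0.00306412  0.00181009  0.00172203]
```

```bash
python3 -m pendant '[[[-2,0,0,0,0,0,0.6],[-4,0,0,0,0,0,0.6],[-4.5,0,0,0,0,0,0.6]]]'
python3 - <<'E'
from wr import *
s=arm.observe();print(w2f(s['position']),s['force'])
E
```

```text
clock: 14.15
position: [0.3902, -0.1328, 0.2953]
ee_rot: [1.965, 1.881, 0.499]
force: [-6.6, 4.2, -0.6]
width: 0.322
[ 0.09985729 -0.24554087  0.18578465] [-6.60302007  4.18678615 -0.629768  ]
```

```bash
python3 -m pendant '[[[-1,0,0,0,0,0,0.6],[-1,0,0,0,0,0,0.6]]]'
python3 - <<'E'
from wr import *
s=arm.observe();print(w2f(s['position']),s['force'])
E
```

```text
clock: 14.4
position: [0.3901, -0.1331, 0.2953]
ee_rot: [1.965, 1.883, 0.5]
force: [-7.2, 5.5, -1.6]
width: 0.319
[ 0.09982951 -0.24585368  0.18576631] [-7.15662968  5.48143343 -1.59423557]
```

Run:
```python
from wr import *
snap('top','t9.png',(360,90,500,290),3);snap('wrist','w9.png')
```

```text
(no output)
```

View pics/t9.png

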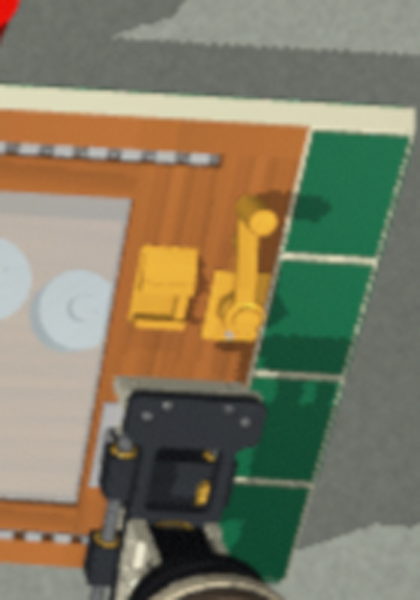

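View pics/w9.png

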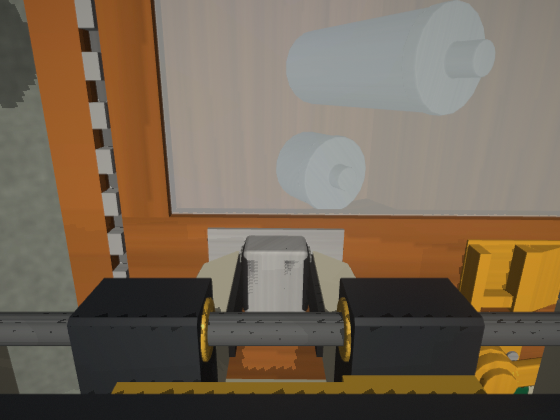

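```bash
python3 -m pendant '[[[-1,0,0,0,0,0,0.0],[-1,0,0,0,0,0,-0.6],[-1,0,0,0,0,0,-1],[-1,0,0,0,0,0,-1],[0,0,-15,0,0,0,-1],[0,0,-40,0,0,0,-1],[0,0,-70,0,0,0,-1],[0,0,-90,0,0,0,-1],[0,0,-90,0,0,0,-1]]]'
python3 - <<'E'
from wr import *
s=arm.observe();print(w2f(s['position']),s['force'],s['joints'].round(2))
np.savez('w10.npz',p=s['position'],r=s['ee_rot'])
snap('wrist','w10.png');snap('scene','s10.png',(200,40,400,240),3)
E
```

```text
clock: 15.62
position: [0.347, -0.1378, 0.3581]
ee_rot: [1.992, 1.884, 0.455]
force: [-1.4, 0.5, 0.1]
width: 0.998
[ 0.09407318 -0.25248773  0.26159892] [-1.44626481  0.5410438   0.10180883] [ 1.56  0.08 -1.25  2.32 -0.12  0.32  0.37]
```

View pics/w10.png

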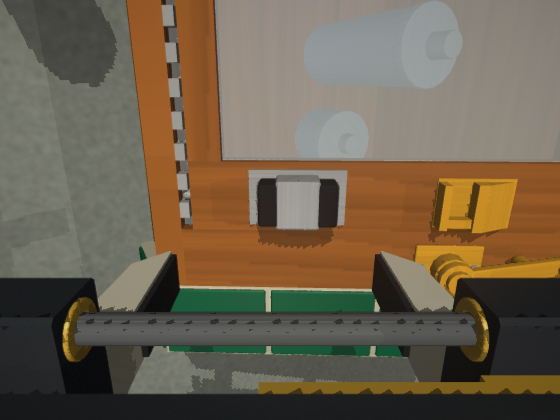

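View pics/s10.png

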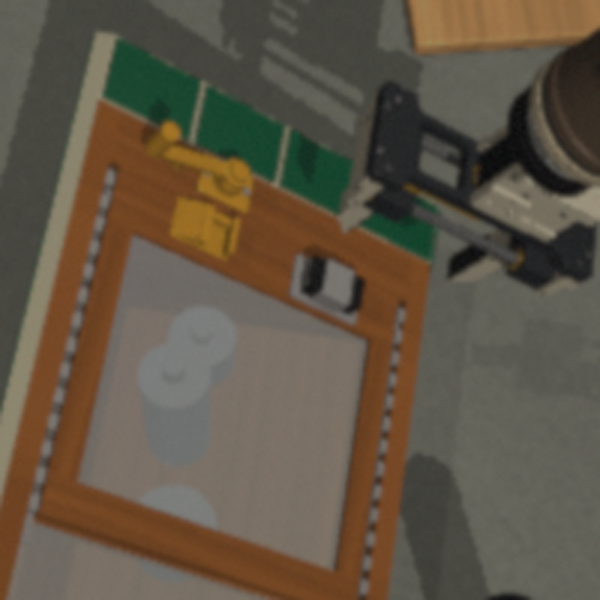

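Run:
```python
from wr import *
for th in (0,.1,.15,.2,.25,.3):
  p=fr((.205+.07*np.cos(th),-.296+.07*np.sin(th),.045)); print(th,p,proj('top',p)[0].round(1),proj('scene',p)[0].round(1))
print(tri((447.3,163.3),(257.3,84.3)), w2f(tri((447.3,163.3),(257.3,84.3))[0]))
t=mk(-nrm,.777*up-.63*left)
# pre-approach: high above knob
k=(.205+.07*np.cos(.2),-.296+.07*np.sin(.2))
print(rel(fr((k[0],k[1],.178+.031+.07)),t),fr((k[0],k[1],.178+.101)))
```

```text
0 [ 0.6096264  -0.19361536  0.26097114] [454.9 163. ] [257.9  78.8]
0.1 [ 0.60965081 -0.1866205   0.26079629] [450.7 163. ] [257.5  81.5]
0.15 [ 0.60943581 -0.1831343   0.26057813] [448.5 163.1] [257.4  82.9]
0.2 [ 0.60906993 -0.1796672   0.26027347] [446.4 163.4] [257.3  84.4]
0.25 [ 0.60855408 -0.17622788  0.25988308] [444.3 163.7] [257.4  85.8]
0.3 [ 0.60788956 -0.17282493  0.25940792] [442.1 164.1] [257.5  87.3]
(array([ 0.60977483, -0.18260009,  0.25650811]), np.float64(0.00030486728479776237)) [ 0.2724506  -0.28498985  0.04131843]
(array([-29.4, 178.5, -22.7]), array([-0.0261,  0.0312,  0.677 ])) [ 0.49219804 -0.1741936   0.46292342]
```

```bash
python3 -m pendant '[[[-5,30,-22,0,0,0.1,-1],[-12,70,-22,-0.01,0.01,0.25,-1],[-20,110,-22,-0.02,0.02,0.4,-1],[-28,150,-22,-0.026,0.031,0.55,-1],[-29,178,-22,-0.026,0.031,0.677,-1],[-29,178,-22,-0.026,0.031,0.677,-1],[-29,178,-22,-0.026,0.031,0.677,-1],[-29,178,-22,-0.026,0.031,0.677,-1]]]'
python3 - <<'E'
from wr import *
s=arm.observe();print(w2f(s['position']),s['force'],s['joints'].round(2))
t=mk(-nrm,.777*up-.63*left)
k=(.205+.07*np.cos(.18),-.296+.07*np.sin(.18))
print(rel(fr((k[0],k[1],.178+.101)),t)); pw=pwf(s)
print('knobtop',pw(fr((k[0],k[1],.045))),'pivot',pw(fr((.205,-.296,.021))),'pocket',pw(fr((.205,-.25,0))))
np.savez('w11.npz',p=s['position'],r=s['ee_rot'])
snap('wrist','w11.png')
E
```

```text
clock: 16.73
position: [0.4912, -0.1736, 0.4598]
ee_rot: [2.583, 1.16, 0.673]
force: [0.3, 0.0, -1.2]
width: 0.996
[ 0.27118817 -0.28155327  0.276832  ] [ 0.26487613  0.04196222 -1.23244971] [ 1.12  0.2  -0.96  1.92  0.14  0.6  -0.61]
(array([ 0.2,  3.3, -2.2]), array([-0.0037,  0.001 ,  0.0011]))
knobtop [282.  229.6] pivot [217.1 286.4] pocket [179.8 228.8]
```

View pics/w11.png

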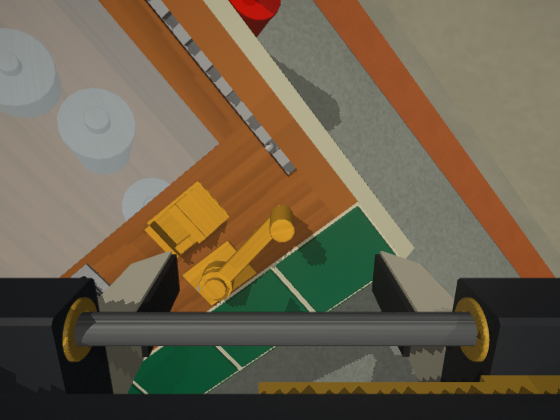

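```bash
python3 -m pendant '[[[0,3,25,0,0,0,-1],[0,3,50,0,0,0,-1],[0,3,62,0,0,0,-1],[0,3,70,0,0,0,-0.6],[0,3,70,0,0,0,0],[0,3,70,0,0,0,0.5],[0,3,70,0,0,0,0.8],[0,3,70,0,0,0,0.9],[0,3,70,0,0,0,0.9],[0,3,70,0,0,0,0.9]]]' 6
python3 - <<'E'
from wr import *
s=arm.observe();print(w2f(s['position']),s['force'],s['width']*92,s['joints'].round(2))
p=w2f(s['position']);print(np.arctan2(p[1]+.296,p[0]-.205),np.hypot(p[1]+.296,p[0]-.205))
snap('wrist','w12.png')
t=mk(-nrm,.777*up-.63*left)
for th,l in [(.4,0),(.6,0),(.75,0),(.9,3),(1.05,6),(1.2,9),(1.35,9),(1.5,9),(1.6,9)]:
  print(th,rel(fr((.205+.07*np.cos(th),-.296+.07*np.sin(th),p[2]+l/1e3)),t)[0])
E
```

```text
clock: 18.02
position: [0.5288, -0.1768, 0.4012]
ee_rot: [2.583, 1.159, 0.676]
force: [-0.0, 0.4, 0.5]
width: 0.285
[ 0.27451308 -0.28300898  0.2071697 ] [-0.03946847  0.37595788  0.48683477] 26.207697191793322 [ 0.93  0.32 -0.82  1.94  0.33  0.48 -0.79]
0.18475467884051583 0.07071658203658003
0.4 [  7.9 -12.9   0. ]
0.6 [ 13.2 -25.9   0.1]
0.75 [ 15.5 -36.1   0.1]
0.9 [ 16.2 -46.6  -2.9]
1.05 [ 15.3 -57.   -5.8]
1.2 [ 12.8 -67.3  -8.8]
1.35 [  8.9 -77.   -8.8]
1.5 [  3.6 -86.   -8.8]
1.6 [ -0.7 -91.5  -8.7]
```

View pics/w12.png

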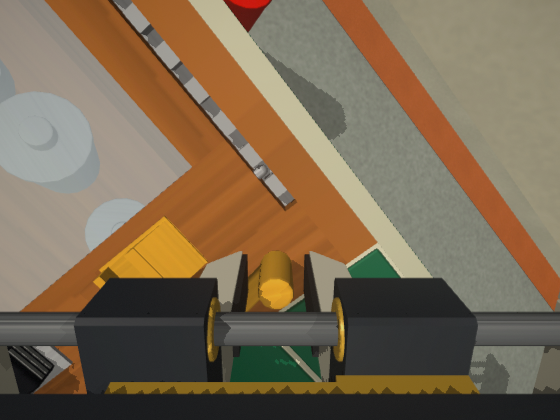

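```bash
python3 -m pendant '[[[0,0,0,0,0,0,0.9],[0,0,0,0,0,0,0.9],[0,0,0,0,0,0,0.9],[4,-6,0,0,0,0,0.9],[8,-13,0,0,0,0,0.9],[11,-19,0,0,0,0,0.9],[13,-26,0,0,0,0,0.9],[15.5,-36,0,0,0,0,0.9],[15.5,-36,0,0,0,0,0.9]]]'
python3 - <<'E'
from wr import *
s=arm.observe();print(w2f(s['position']),s['force'],s['width']*92,s['joints'].round(2))
p=w2f(s['position']);print(np.arctan2(p[1]+.296,p[0]-.205),np.hypot(p[1]+.296,p[0]-.205))
snap('wrist','w13.png')
E
```

```text
clock: 19.2
position: [0.5138, -0.1404, 0.3915]
ee_rot: [2.583, 1.162, 0.674]
force: [0.6, 2.9, 1.0]
width: 0.166
[ 0.25522033 -0.24729782  0.20717082] [0.63942162 2.90725647 1.03177205] 15.29744573431671 [ 0.87  0.28 -0.8   2.    0.36  0.44 -0.87]
0.7700524599765134 0.06995701826292454
```

View pics/w13.png

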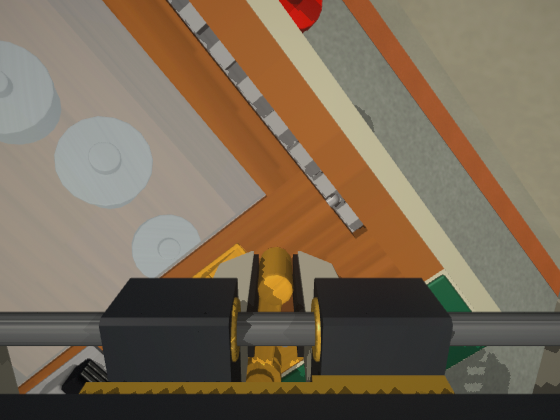

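```bash
python3 -m pendant '[[[0.5,-5,-1,0,0,0,0.9],[0.7,-10.5,-3,0,0,0,0.9],[0.3,-16,-4.5,0,0,0,0.9],[-0.2,-21,-6,0,0,0,0.9],[-1.3,-26,-7.5,0,0,0,0.9],[-2.7,-31.5,-9,0,0,0,0.9],[-2.7,-31.5,-9,0,0,0,0.9]]]'
python3 - <<'E'
from wr import *
s=arm.observe();print(w2f(s['position']),s['force'],s['width']*92)
p=w2f(s['position']);print(np.arctan2(p[1]+.296,p[0]-.205),np.hypot(p[1]+.296,p[0]-.205))
snap('scene','s14.png',(200,40,400,240),3)
E
```

```text
clock: 20.12
position: [0.4877, -0.1222, 0.3866]
ee_rot: [2.583, 1.16, 0.675]
force: [1.2, 0.9, -3.4]
width: 0.171
[ 0.22946379 -0.23039438  0.21639193] [ 1.22647505  0.94666182 -3.43688183] 15.695450965072743
1.2138753237385091 0.07001838648968521
```

View pics/s14.png

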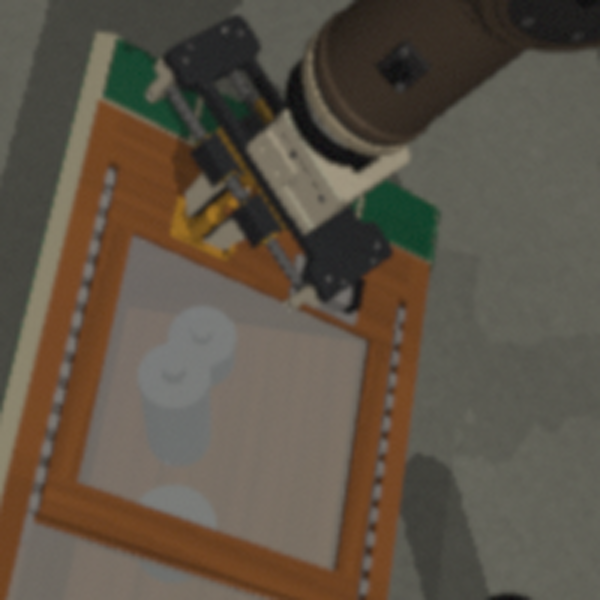

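```bash
python3 -m pendant '[[[-2,-5,0,0,0,0,0.9],[-4,-10,0,0,0,0,0.9],[-6.5,-14.5,0,0,0,0,0.9],[-9.2,-18.7,0,0,0,0,0.9],[-12.5,-22.8,0,0,0,0,0.9],[-12.5,-22.8,0,0,0,0,0.9],[-12.5,-22.8,4,0,0,0,0.9],[-12.5,-22.8,8,0,0,0,0.9],[-12.5,-22.8,8,0,0,0,0.9]]]'
python3 - <<'E'
from wr import *
s=arm.observe();print(w2f(s['position']),s['force'],s['width']*92)
p=w2f(s['position']);print(np.arctan2(p[1]+.296,p[0]-.205),np.hypot(p[1]+.296,p[0]-.205))
E
```

```text
clock: 21.3
position: [0.4707, -0.1165, 0.3673]
ee_rot: [2.582, 1.161, 0.677]
force: [-3.9, 2.9, 3.5]
width: 0.171
[ 0.20489082 -0.22550332  0.20826573] [-3.93707214  2.85977808  3.47692385] 15.704788313592172
1.5723450161174397 0.07049676597170329
```

```bash
python3 -m pendant '[[[0,0,0,0,0,0,0.5],[0,0,0,0,0,0,0.2],[0,0,0,0,0,0,0],[0,0,0,0,0,0,0],[0,0,-25,0,0,0,0],[0,0,-60,0,0,0,0],[0,0,-90,0,0,0,0],[0,0,-90,0,0,0,0]]]'
python3 - <<'E'
from wr import *
s=arm.observe();print(w2f(s['position']),s['force'],s['width']*92)
pw=pwf(s)
print('knobtop',[(th,pw(fr((.205+.07*np.cos(th),-.296+.07*np.sin(th),.045)))) for th in (1.45,1.57,1.7)],'lifted',pw(fr((.205,-.226,.053))),'pivot',pw(fr((.205,-.296,.021))))
snap('wrist','w15.png');snap('scene','s15.png',(200,40,400,240),3)
E
```

```text
clock: 22.3
position: [0.4253, -0.116, 0.4467]
ee_rot: [2.58, 1.154, 0.675]
force: [-0.1, 0.4, -0.5]
width: 0.501
[ 0.20528568 -0.22706659  0.29968596] [-0.09977275  0.40836488 -0.50599618] 46.125697140682185
knobtop [(1.45, array([283.7, 209.2])), (1.57, array([273.4, 216.2])), (1.7, array([263.5, 224.9]))] lifted [273.3 220.4] pivot [330.8 272.1]
```

View pics/w15.png

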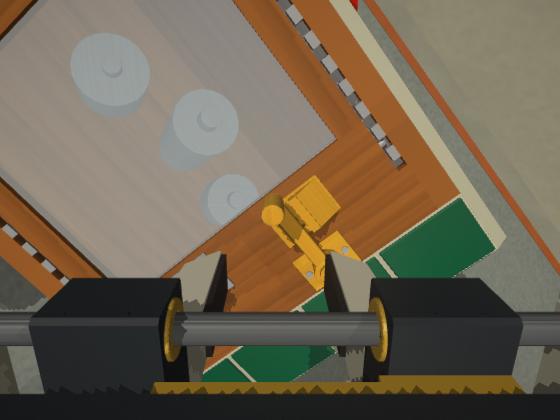

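View pics/s15.png

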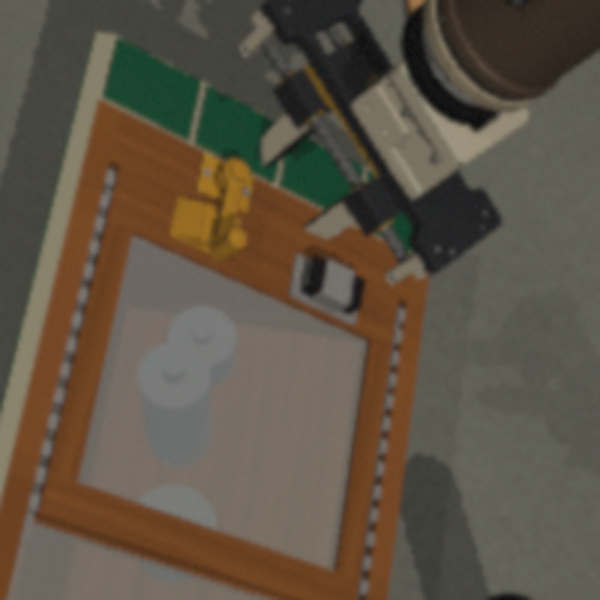

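Run:
```python
from wr import *
o=np.array([200,40])
for z in (.045,.053): print([(th,((proj('scene',fr((.205+.07*np.cos(th),-.296+.07*np.sin(th),z)))[0]-o)*3).round(1).tolist()) for th in (1.5,1.57,1.64)])
a=cv2.imread('pics/raw_w15.png');cv2.imwrite('pics/w15c.png',cv2.resize(a[160:300,240:380],None,fx=4,fy=4,interpolation=2))
a=cv2.imread('pics/raw_s15.png');cv2.imwrite('pics/s15c.png',cv2.resize(a[80:150,245:330],None,fx=7,fy=7,interpolation=2))
```

```text
[(1.5, [233.9, 233.7]), (1.57, [239.5, 236.5]), (1.64, [245.1, 238.9])]
[(1.5, [239.4, 229.2]), (1.57, [245.0, 232.1]), (1.64, [250.7, 234.6])]
```

View pics/w15c.png

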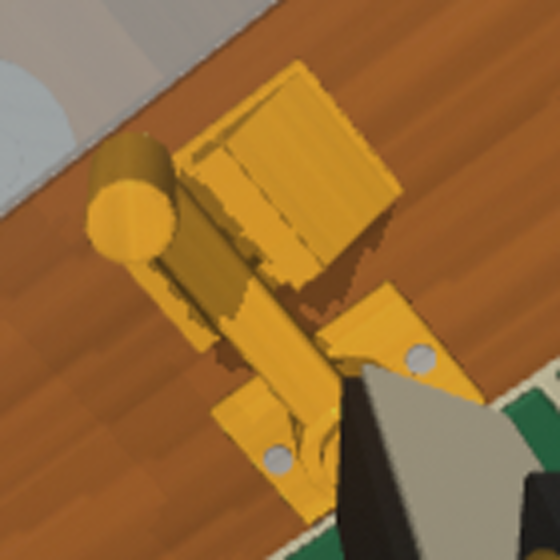

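View pics/s15c.png

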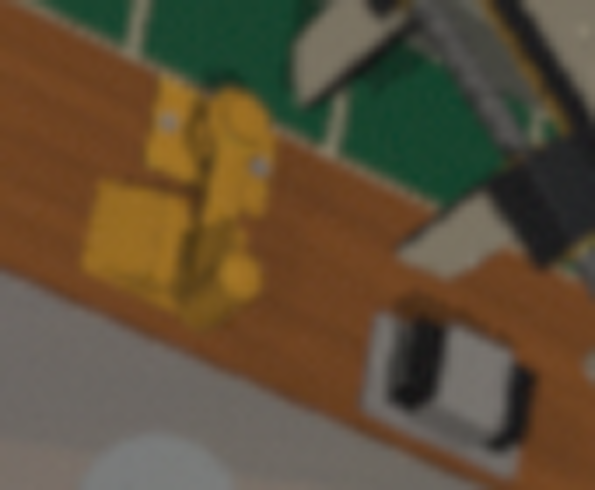

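Run:
```python
from cell import arm
print(arm.sign_off(), arm.observe()['clock'])
```

```text
the job is handed in; nothing more can be done
the job is handed in; nothing more can be done
```

I did the whole job and handed it in at about 22 s of the 66 s allowed; the hand-in gave no verdict.

**What I did:**
- I gripped the tall tin at its lid, carried it back and set it down in the gap between the two low tins.
- I pinched the catch, slid the door about 23 cm to its stop and released it.
- I gripped the lever's knob, carried it over the ramp to 1.57 rad and let it drop.

**What the last checks showed:**
- **Tin:** it stands upright behind the glass at cabinet x 0.055, y -0.148, which puts it clear of the door. I never saw the low tins move, and my moves stayed clear of the cruet and scoop. I didn't re-measure any of the four.
- **Door and catch:** the door looked flush in the images, and the push met resistance at its stop. The buttons measured about 50 mm across, so both had snapped out.
- **Lever:** the knob was within 2 px of where it should be when fastened and dropped, in both the wrist and scene views. A lever still raised on the ramp would be about 4–9 px off.
- **Gripper:** it was backed about 90 mm clear of the lever, and the force reading was near zero.

**What disagreed:**
- The fixed cameras and the wrist camera differed by 1–2 mm on the cabinet's position. I used the wrist camera's value for the door and the lever.
- While sliding the door, the wrist force briefly reached about 25 N, because I had backed the tool off 1.5 mm. I corrected this straight away.
- Backing away from the catch, the arm ended up to about 14 mm off the commanded pose, in free space.

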